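# Clear the goldsmith's bench after laser welding

## Task

Sort the things left on the bench to where they belong: put the silver bangle and the brass bangle over the post of the bangle stand, both lying flat, silver at the bottom and brass on top of it; lay the two handled tools lengthwise in the black-lined tool tray, both lying flat on its floor and wholly inside it; and stand the yellow-lidded pot upright in the empty bay of the pot rack. Leave the black loupe and the steel doming block standing where they are, and finish with everything released and at rest.

Things in the scene. Friction and masses are not known exactly. Their poses are not given: they have to be found in the camera images.
- graver: Loose hand tool lying on the bench, 95 mm long: octagonal pale-wood handle 60 mm long, 24 mm across flats; brass ferrule; 5 mm square steel blade. Origin on its axis at half length, 12 mm above what it lies on; x runs along it towards the blade (handle middle at x = -17.5 mm). It rests on a handle flat, blade clear of the surface. About 50 g.
- burnisher: Loose hand tool of the same sizes and axes as the graver (95 mm long, 24 mm octagonal handle, origin on its axis at half length, x towards the tip, handle middle at x = -17.5 mm), but with a red handle and a round 7 mm steel tip. About 50 g.
- silver_bangle: Loose silver-coloured steel bangle (plain ring) lying flat: 62 mm outer diameter, 50 mm inner diameter, 18 mm tall. Origin at the centre of its underside, z up. About 90 g.
- brass_bangle: Loose yellow brass bangle lying flat: 58 mm outer diameter, 48 mm inner diameter, 12 mm tall. Origin at the centre of its underside, z up. About 60 g.
- pot: Loose closed sample pot standing upright: clear body 42 mm in diameter and 20 mm tall, under a yellow lid 44 mm in diameter and 10 mm tall (30 mm tall in all). Origin at the centre of its underside, z up. About 50 g.
- tool_tray: Fixed shallow white tray with a black floor, outside 140 (its x) by 120 mm (its y), inside 130 by 110 mm; floor 4 mm and rim 9 mm above the bench. Origin at the centre of its underside, z up; empty at the start. Place for the graver and the burnisher, one beside the other along its x, pointing either way.
- bangle_stand: Fixed wooden stand: dark disc 84 mm in diameter and 10 mm thick, with an upright post in its centre, 32 mm in diameter up to 50 mm above the bench, then tapering to 18 mm at its top, 65 mm above the bench. Origin at the centre of the disc's underside, z up. Place for the two bangles.
- pot_rack: Fixed low aluminium rack, outside 76 (its x) by 160 mm (its y); floor 5 mm, rim 9 mm above the bench; a wall across the middle makes two bays. Origin at the centre of its underside, z up. The bay centred at y = -39 mm holds a blue-lidded pot, fixed, its top 35 mm above the bench; the empty bay, 66 by 72 mm inside, centred at y = +39 mm, is the place for the loose pot.
- loupe: Bystander, loose: black eye loupe standing upright, a truncated cone 34 mm in diameter and 30 mm tall, about 60 g. Origin at the centre of its underside. Not to be moved.
- doming_block: Bystander, loose: dark steel doming block, 44 by 44 mm and 40 mm tall, about 0.6 kg. Origin at the centre of its underside. Not to be moved.
Things that resemble listed ones, but are neither listed nor needed, are in the scene too. Leave any red or turquoise look-alike of the pot alone.

How it is judged:
By the outcome, as a careful person would: the job done as asked, in the order asked, and still so for the second after the job is handed in, with the robot touching nothing.
It also fails if it takes over 120 s, if anything falls off the work surface, if the arm or the gripper's body presses on something with over 40 N, if the wrist force passes 120 N, or if a joint passes its speed limit or range.

## Robot

A 6-joint arm with a two-finger parallel gripper is mounted at the origin on the work surface. World frame = base frame: x ahead of the robot, y to its left, z up, the work surface at z = 0. Lengths are in m, angles in rad, forces in N, time in s.
With the tool pointing down it reaches from about 0.35 to 0.875 m from the base axis. Payload 4.2 kg.
Tool frame: the origin (TCP) lies between the finger pads; the fingertips stand 22 mm ahead of it and the grasp point (between the pads) lies 3 mm ahead of it; z points along the fingers, y is the line along which they close (so a half turn about z gives the same grasp; the last joint's range is limited). The gripper opens to 85 mm and grips with 20 to 120 N. Pads are 22 mm wide; open, the fingers measure 114 mm over their backs; the gripper's body (76 mm by 85 mm) begins 54 mm behind the grasp point. The pads swing forward as they close: fully open they stand 13 mm farther back than shut.
Start: joints at [-0.953, 0.385, 0.008, 0, -1.194, -0.259], TCP at [0.219, -0.585, 0.253] pointing down, gripper open.
Joint ranges: [-3.14, 3.14], [-1.21, 2.06], [-1.07, 1.41], [-3.16, 2.05], [-2.99, -0.16], [-3.1, 3.1]. Speed limits (rad/s): [2.79, 2.79, 3.14, 3.14, 3.14, 3.14].

## Interface

Orientations are given as a 3x3 rotation matrix whose columns are the frame's x, y, z axes.
In Python, from rig import bot, capture gives the robot as it stands.
- The arm moves only by the shell command python3 -m pendant 'ROWS' [FORCE]. ROWS is JSON, a list of rows, each a list of 3 entries, a list of its own where there are three numbers: the opening, from 0 (shut) to 1 (fully open), then the shift along the tool's x, y, z scaled (see below), then the turn about the tool's z scaled (see below). A call has 1 to 20 rows; each row is the pose to reach, as a shift and turn from the pose commanded when the call began, along the tool's axes at that moment, turning the shorter way round; what a row does not reach only later rows make up. The controller multiplies each number of a shift by 0.15 m and each number of a turn by 180 degrees. A row lasts 1/10 s, in which the tool goes at most 50 mm and 8.59 degrees, less where a joint would pass 70% of its speed; a pose out of reach is approached as far as the arm can. A call with a number of a shift or a turn outside -1 to 1 is refused whole. A call with a gripper value outside its range is refused whole. The fingers move at their own pace and stop on an object; FORCE is the grip in N (left out, the last holds). Time passes only in rows, so rows that repeat a pose let the fingers close. It gives the time, the measured TCP pose, the force, the opening and the grip force at its end, in the units of the state.
- bot.get_state(): the state, without advancing time (a new reading comes with each control period).
- capture(name): name is "side" or "top" or "wrist"; returns a dict with "img" (420x560x3 uint8, red, green, blue), "z_map" (420x560 float32, m along the optical axis (not along the pixel's ray), 0 where there is no reading), "fovy" (degrees; the focal length in pixels is half the picture's height over the tangent of half this angle, whatever the lens; pixels are square), "cx", "cy" (the principal point, pixels), "distortion" ([k1, k2, p1, p2, k3] as OpenCV has them; the pictures are not rectified), "rvec" (rotation vector, rad) and "tvec" (3), from world to camera coordinates, as OpenCV has them. Camera axes: x right, y down, z forward; pixel columns grow to the right and rows downward; lengths in m; the calibration is good to about 2 mm. A picture is of the moment at which its call begins.
- bot.finish_job(): hands the job in; it is judged then, once.
The state is a dict: "t": time; "joint_positions": joint angles; "dq": joint speeds; "joint_torque": joint torques, N m; "position": TCP position; "orientation": TCP orientation; "wrist_force": force on the tool from outside, world axes, zero at the start; "moment": the same for the moment, N m; "opening": finger opening in m; "grip_force": force on a finger pad.
Only numpy, scipy, OpenCV 4.12 (cv2) and the standard library are available. Lean on these libraries where they do the work, as an engineer would, in place of code of your own. Each camera call takes 0.05 s, during which the arm holds its last target. There are 200 camera calls.

## Working session

There is one attempt and no reset: what is moved stays moved. The work goes in short steps, Python scripts to look and compute and a shell command to move; the robot and the scene stay as the last step left them, time stands still between calls to the robot, and variables do not carry over. Pictures are saved under pics/ and viewed, at most 14 in all, crops included, and the job is handed in when it is done.

```bash
ls; mkdir -p pics
cat > h.py <<'E'
import numpy as np, cv2
from rig import bot, capture
def K(c):
    f=210/np.tan(np.radians(c["fovy"])/2); return np.array([[f,0,c["cx"]],[0,f,c["cy"]],[0,0,1.]])
def RT(c): return cv2.Rodrigues(np.array(c["rvec"],float))[0], np.array(c["tvec"],float).ravel()
def ray(c,px):
    p=cv2.undistortPoints(np.array(px,float).reshape(-1,1,2),K(c),np.array(c["distortion"],float)).reshape(-1,2)
    R,t=RT(c); d=np.c_[p,np.ones(len(p))]@R; return -R.T@t, d
def onplane(c,px,z):
    o,d=ray(c,px); return o+d*((z-o[2])/d[:,2])[:,None]
def cloud(c):
    v,u=np.mgrid[:420,:560]; o,d=ray(c,np.c_[u.ravel(),v.ravel()])
    P=(o+d*c["z_map"].ravel()[:,None]); P[c["z_map"].ravel()==0]=np.nan; return P.reshape(420,560,3)
def save(c,n): cv2.imwrite(f"pics/{n}.png",c["img"][:,:,::-1])
E
python3 - <<'E'
from h import *
import pickle
for n in ["top","side","wrist"]:
    c=capture(n); save(c,n+"0"); pickle.dump(c,open(n+"0.pkl","wb"))
    R,t=RT(c); print(n,-R.T@t,R[2],c["fovy"],c["distortion"])
s=bot.get_state(); print(s)
a=[cv2.imread(f"pics/{n}0.png") for n in ["top","side"]]
E
```

```text
pics
top [0.32465584 0.00659746 0.99167514] [ 0.19915082 -0.02031111 -0.97975834] 50.47039314556711 [-0.11759318  0.          0.          0.          0.        ]
side [0.04852256 0.61732544 0.56373174] [ 0.47663089 -0.67265506 -0.56600191] 53.02788656070079 [-0.0744139  0.         0.         0.         0.       ]
wrist [ 0.14516227 -0.61321263  0.37341757] [ 0.29019816  0.10974939 -0.95065246] 65.93220163930002 [-0.07338597  0.          0.          0.          0.        ]
{'t': 0.15, 'joint_positions': array([-9.53419842e-01,  3.85403181e-01,  6.93855972e-03, -3.42644213e-04,
       -1.19404278e+00, -2.58593528e-01]), 'dq': array([-0.00077441, -0.0035385 ,  0.00327009,  0.00165445, -0.00127199,
       -0.00116789]), 'joint_torque': array([-9.91668312e-04, -3.92676723e+01,  1.88581002e+01,  4.18872938e+00,
       -3.46148743e-03, -3.03075389e-06]), 'position': array([ 0.21932258, -0.58481428,  0.25245975]), 'orientation': array([[-9.36369168e-01, -3.51016021e-01, -7.30728664e-04],
       [-3.51016757e-01,  9.36367845e-01,  1.57963706e-03],
       [ 1.29752908e-04,  1.73562145e-03, -9.99998485e-01]]), 'wrist_force': array([ 0.52937953, -0.27460717, -0.49300538]), 'moment': array([ 0.02971374, -0.01265927, -0.02848304]), 'grip_force': 0.0, 'opening': 0.08530810375032839}
```

View pics/top0.png

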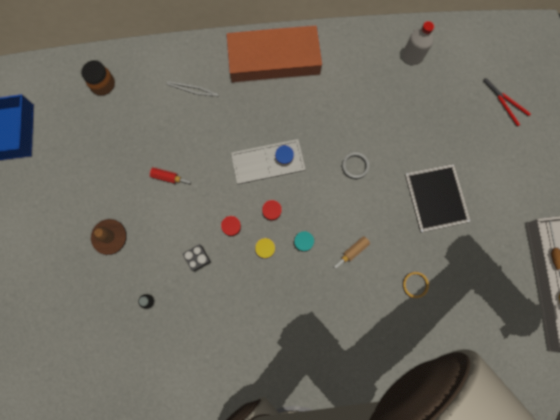

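View pics/side0.png

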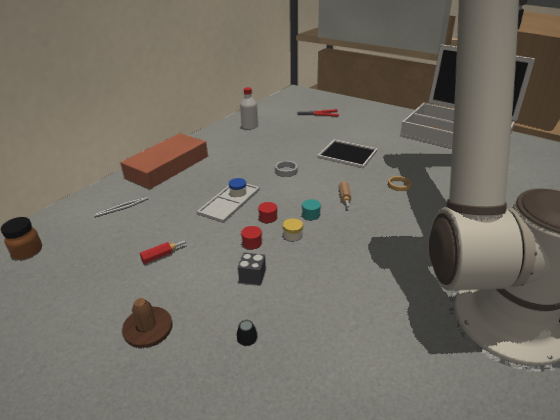

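Top view: yellow pot (265,248), look-alikes red (231,226), (272,210) and turquoise (304,241). The graver has a wood handle (356,249) and the burnisher a red handle (165,175); the red pliers (510,100) are not wanted. Silver bangle (356,165), brass (416,285), stand (108,236), tray (437,197), rack (268,161) with its empty bay on the left, loupe (146,301), block (197,257). The side view agrees: yellow (293,229), stand (147,318).

```bash
cat > m.py <<'E'
from h import *
import pickle
T=pickle.load(open("top0.pkl","rb"));S=pickle.load(open("side0.pkl","rb"))
PT,PS=cloud(T),cloud(S)
ROI={"pot":((265,248,16),(293,229,16)),"graver":((353,251,26),(346,195,20)),"burn":((170,177,26),(163,250,30)),"silver":((356,165,20),(286,169,16)),
"brass":((416,285,18),(399,184,16)),"tray":((437,197,42),(348,152,36)),"stand":((108,236,24),(147,320,34)),"rack":((268,161,44),(229,199,40)),
"loupe":((146,301,12),(247,332,16)),"block":((197,257,18),(252,268,20)),"blue":((285,155,10),(237,186,12))}
for n,(a,b) in ROI.items():
    for nm,P,(u,v,r) in(("top",PT,a),("side",PS,b)):
        q=P[v-r:v+r+1,u-r:u+r+1].reshape(-1,3); q=q[np.isfinite(q[:,0])]
        g=np.median(q[q[:,2]<0.003],0) if (q[:,2]<.003).any() else [0,0,np.nan]
        h=q[q[:,2]>0.004]
        if len(h)<5: print(n,nm,"few");continue
        zt=np.percentile(h[:,2],97); top=h[h[:,2]>zt-.004]
        print(n,nm,"bench %.4f zmax %.4f n %d"%(g[2],zt,len(h)),"ext",h.min(0).round(3),h.max(0).round(3),"topmean",top.mean(0).round(4))
E
python3 m.py
python3 - <<'E'
from h import *
a=cv2.imread("pics/top0.png"); 
x=cv2.resize(a[195:275,215:335],None,fx=3,fy=3,interpolation=2); y=cv2.resize(a[205:265,75:135],(240,240)); z=cv2.resize(a[225:275,325:375],(240,240)); w=cv2.resize(a[150:200,140:200],(288,240))
c=np.zeros((490,800,3),np.uint8); c[:240,:360]=x; c[:240,370:610]=y; c[250:,:240]=z; c[250:,250:538]=w
cv2.imwrite("pics/crop1.png",c)
E
```

```text
pot top bench 0.0002 zmax 0.0335 n 341 ext [ 0.417 -0.011  0.004] [0.486 0.052 0.036] topmean [0.4514 0.0165 0.0311]
pot side bench 0.0014 zmax 0.0328 n 421 ext [ 0.415 -0.056  0.004] [0.518 0.048 0.033] topmean [0.4513 0.0167 0.0313]
graver top bench 0.0001 zmax 0.0263 n 385 ext [ 0.364 -0.245  0.004] [ 0.489 -0.117  0.03 ] topmean [ 0.4315 -0.1836  0.0242]
graver side bench 0.0017 zmax 0.0271 n 261 ext [ 0.358 -0.304  0.004] [ 0.516 -0.109  0.028] topmean [ 0.4317 -0.1846  0.0255]
burn top bench 0.0004 zmax 0.0268 n 433 ext [0.573 0.157 0.004] [0.709 0.282 0.03 ] topmean [0.6445 0.2337 0.0249]
burn side bench 0.0008 zmax 0.0254 n 441 ext [0.616 0.145 0.004] [0.722 0.281 0.026] topmean [0.6408 0.2324 0.024 ]
silver top bench 0.0003 zmax 0.0208 n 319 ext [ 0.576 -0.261  0.004] [ 0.67  -0.171  0.023] topmean [ 0.6233 -0.2077  0.0189]
silver side bench 0.0017 zmax 0.0210 n 276 ext [ 0.573 -0.314  0.004] [ 0.704 -0.146  0.022] topmean [ 0.6222 -0.209   0.0194]
brass top bench -0.0001 zmax 0.0152 n 221 ext [ 0.308 -0.352  0.004] [ 0.376 -0.265  0.017] topmean [ 0.3379 -0.3046  0.013 ]
br
[... 869 characters left out ...]
h 0.0002 zmax 0.0333 n 210 ext [0.339 0.27  0.004] [0.388 0.316 0.036] topmean [0.3624 0.2874 0.0313]
loupe side bench 0.0013 zmax 0.0331 n 418 ext [0.344 0.251 0.004] [0.376 0.303 0.034] topmean [0.3604 0.2864 0.0316]
block top bench 0.0000 zmax 0.0436 n 506 ext [0.411 0.129 0.004] [0.491 0.211 0.046] topmean [0.4444 0.1671 0.0413]
block side bench 0.0011 zmax 0.0427 n 740 ext [0.415 0.091 0.004] [0.495 0.194 0.044] topmean [0.4429 0.1668 0.0412]
blue top bench 0.0021 zmax 0.0384 n 413 ext [ 0.637 -0.077  0.004] [ 0.692 -0.025  0.042] topmean [ 0.6585 -0.0472  0.0363]
blue side bench 0.0016 zmax 0.0376 n 448 ext [ 0.62  -0.117  0.004] [ 0.732 -0.007  0.039] topmean [ 0.6571 -0.0481  0.0365]
```

View pics/crop1.png

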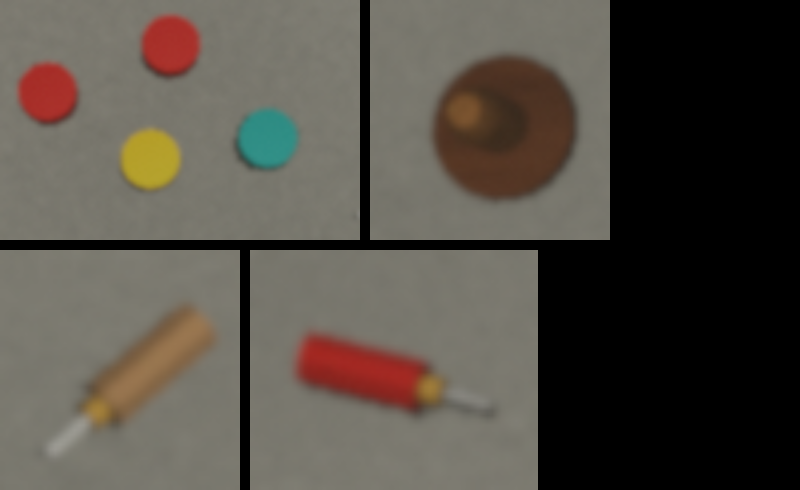

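The crop confirms the yellow pot among the red and turquoise ones, the pale-wood tool as graver, the red tool as burnisher, and the stand. Heights from both views match the text, with about +1.5 mm bias. Next come refined poses by masks and rays.

```bash
cat > p.py <<'E'
from h import *
import pickle
T=pickle.load(open("top0.pkl","rb"));S=pickle.load(open("side0.pkl","rb"))
def mask(c,lo,hi,win,close=0):
    m=cv2.inRange(cv2.cvtColor(c["img"],cv2.COLOR_RGB2HSV),np.array(lo),np.array(hi)); u,v,r=win
    w=np.zeros_like(m); w[max(v-r,0):v+r+1,max(u-r,0):u+r+1]=m[max(v-r,0):v+r+1,max(u-r,0):u+r+1]
    n,l,s,_=cv2.connectedComponentsWithStats(w); k=1+s[1:,4].argmax(); m=np.uint8(l==k)*255
    return m
def cnt(m): return max(cv2.findContours(m,0,cv2.CHAIN_APPROX_NONE)[0],key=len).reshape(-1,2)
def circ(c,m,z):
    P=onplane(c,cnt(m),z)[:,:2]; (x,y),(a,b),_=cv2.fitEllipse((P*1000).astype(np.float32)); return np.round([x,y,a,b],1)
def rect(c,m,z):
    P=onplane(c,cnt(m),z)[:,:2]; (x,y),(a,b),an=cv2.minAreaRect((P*1000).astype(np.float32)); return np.round([x,y,a,b,an],1)
def tri(m1,m2):  # mask centroids in two views -> nearest point
    o1,d1=ray(T,[np.mean(np.nonzero(m1)[::-1],1)]);o2,d2=ray(S,[np.mean(np.nonzero(m2)[::-1],1)]);d1,d2=d1[0],d2[0]
    k=np.linalg.lstsq(np.c_[d1,-d2],o2-o1,rcond=None)[0];a,b=o1+k[0]*d1,o2+k[1]*d2
    return ((a+b)/2*1000).round(1),round(1000*np.linalg.norm(a-b),1)
Y=((20,110,60),(35,255,255)); W=((8,70,50),(24,255,255)); Rd=((0,150,60),(6,255,255))
for nm,col,z,a,b in(("pot",Y,.03,(265,248,16),(293,227,16)),("red1",((0,150,60),(180,255,255)),.03,(231,226,12),(252,237,12)),("red2",((0,150,60),(180,255,255)),.03,(272,210,12),(268,212,12)),("turq",((75,100,50),(100,255,255)),.03,(304,241,12),(311,209,12)),("blue",((105,120,50),(125,255,255)),.035,(285,155,14),(237,186,14))):
    m1,m2=mask(T,*col,a),mask(S,*col,b); print(nm,circ(T,m1,z),"tri",*tri(m1,m2))
for nm,col,a,b in(("graver",W,(356,249,22),(346,192,16)),("burn",((0,150,60),(7,255,255)),(165,176,22),(157,252,26))):
    m1,m2=mask(T,*col,a),mask(S,*col,b); print(nm,"handle",rect(T,m1,.014),"side",rect(S,m2,.012),"tri",*tri(m1,m2))
for c,w in((T,(416,285,18)),(S,(399,184,16))):
    m=mask(c,(18,110,60),(32,255,255),w); print("brass",circ(c,m,.010))
PT,PS=cloud(T),cloud(S)
from scipy.optimize import least_squares as L
for nm,z0,z1,u,v,r in(("silver",.014,.03,356,165,22),("brass",.009,.03,416,285,20),("disc",.007,.016,108,236,26)):
    q=PT[v-r:v+r,u-r:u+r].reshape(-1,3);q=q[(q[:,2]>z0)&(q[:,2]<z1)]
    P=cv2.convexHull((q[:,:2]*1000).astype(np.float32)); print(nm,"hull",np.round(cv2.minEnclosingCircle(P),1) if 0 else cv2.minEnclosingCircle(P),"z",np.median(q[:,2]).round(4))
m=mask(T,(0,0,0),(180,255,45),(437,197,40)); print("tray floor",rect(T,m,.004))
m=mask(S,(0,0,0),(180,255,45),(348,152,36)); print("tray floor side",rect(S,m,.004))
for c,w in((T,(437,197,42)),(T,(268,161,44)),(S,(229,199,40))):
    m=mask(c,(0,0,135),(180,60,255),w); print("white rim",rect(c,m,.009), m.sum()//255)
m=mask(T,(0,60,20),(15,255,255),(108,236,26)); print("disc col",circ(T,m,.01))
E
python3 p.py
python3 - <<'E'
import cv2,numpy as np
a=cv2.imread("pics/top0.png"); h=cv2.cvtColor(a,cv2.COLOR_BGR2HSV)
for n,u,v in(("rackfloor",250,165),("bench",200,140),("rim",268,145),("silver",356,153),("disc",120,245),("trayrim",437,168)): print(n,h[v,u])
E
```

```text
pot [451.6  17.1  42.1  43.1] tri [451.1  16.7  28.5] 1.5
red1 [507.7  86.9  38.6  41.6] tri [508.7  87.2  18.6] 2.5
red2 [533.9  -6.1  38.9  41.9] tri [535.4  -6.8  18.3] 2.3
turq [457.8 -69.   39.9  42.1] tri [458.4 -70.4  18.2] 2.2
blue [657.6 -46.8  36.6  39.3] tri [657.4 -47.2  33.6] 1.3
graver handle [ 429.5 -181.8   24.    72.4   33.6] side [ 432.8 -190.1   25.3   93.5   32.7] tri [ 429.5 -182.    18.1] 0.3
burn handle [644.2 234.6  60.9  21.7  69.7] side [645.5 229.1  65.1  37.2  69.3] tri [642.2 233.4  16.6] 3.5
brass [ 337.9 -306.3   55.1   57.5]
brass [ 337.6 -306.4   54.5   69.9]
silver hull ((623.2627563476562, -209.25369262695312), 31.450292587280273) z 0.0182
brass hull ((338.5074157714844, -306.2264709472656), 29.68661117553711) z 0.012
disc hull ((515.177490234375, 368.6502685546875), 42.123199462890625) z 0.0104
tray floor [ 531.2 -392.8  121.4  100.8    5.5]
tray floor side [ 534.  -400.7  124.5   95.7    5.7]
white rim [ 530.8 -391.7  141.8  121.6    5.9] 459
white rim [656.   -8.7  77.9 163.2   6.3] 1897
white rim [657.8 -13.9  78.4 163.5   6.3] 821
disc col [514.2 368.7  80.5  81.4]
rackfloor [ 21  20 166]
bench [ 25  25 121]
rim [ 23  20 150]
silver [ 23  16 140]
disc [ 11 147  83]
trayrim [ 19  24 149]
```

```bash
cat > go.py <<'E'
# go.py x y z toolx_angle_deg : prints the legs (shift units, turn units) from the pose as it stands
import sys
from h import *
s=bot.get_state(); p=s["position"]; R=s["orientation"]; t=np.array(list(map(float,sys.argv[1:4]))); a=float(sys.argv[4])
a0=np.degrees(np.arctan2(R[1,0],R[0,0])); turn=-((a-a0+180)%360-180)/180
d=(R.T@(t-p))/.15; n=int(np.ceil(np.abs(d).max()-1e-9)) or 1
print("pos",p.round(4),"a0 %.1f"%a0,"t %.1f"%s["t"],"grip",round(s["grip_force"],1),"open",round(s["opening"],4),"F",s["wrist_force"].round(1),"q6 %.2f"%s["joint_positions"][5])
print("legs",n,"each",(d/n).round(3),"dist/leg %.3f"%(np.linalg.norm(d)*.15/n),"turn %.3f"%turn,"rows turn %.1f"%(abs(turn)*180/8.59))
E
python3 go.py .6233 -.2093 .15 180
```

```text
pos [ 0.2193 -0.5848  0.2525] a0 -159.5 t 0.1 grip 0.0 open 0.0853 F [ 0.5 -0.3 -0.5] q6 -0.26
legs 4 each [-0.85   0.349  0.171] dist/leg 0.140 turn 0.114 rows turn 2.4
```

```bash
python3 -m pendant '[[1,[-0.85,0.35,0],0],[1,[-0.85,0.35,0],0],[1,[-0.85,0.35,0],0]]' 30 
python3 -m pendant '[[1,[-0.85,0.35,0],0],[1,[-0.85,0.35,0],0],[1,[-0.85,0.35,0],0]]' 
python3 -m pendant '[[1,[-0.85,0.35,0.3],0],[1,[-0.85,0.35,0.3],0],[1,[-0.85,0.35,0.3],0]]' 
python3 -m pendant '[[1,[-0.85,0.35,0.3],0.114],[1,[-0.85,0.35,0.3],0.114],[1,[-0.85,0.35,0.3],0.114],[1,[-0.85,0.35,0.3],0.114],[1,[-0.85,0.35,0.3],0.114]]' 
python3 go.py .6233 -.2093 .06 180
python3 - <<'E'
from h import *
c=capture("wrist"); save(c,"w1")
P=cloud(c); m=(P[...,2]>.013)&(P[...,2]<.024)&(abs(P[...,0]-.623)<.045)&(abs(P[...,1]+.209)<.045)
q=P[m]; print(len(q),cv2.minEnclosingCircle(cv2.convexHull((q[:,:2]*1000).astype(np.float32))),np.median(q[:,2]))
E
```

```text
t: 0.45
position: [0.3215, -0.4896, 0.2529]
orientation: [[-0.936, -0.351, -0.0], [-0.351, 0.936, 0.001], [-0.0, 0.001, -1.0]]
wrist_force: [0.4, -0.9, -0.3]
opening: 0.0858
grip_force: 0.0
t: 0.75
position: [0.4229, -0.3952, 0.2531]
orientation: [[-0.936, -0.352, -0.0], [-0.352, 0.936, 0.0], [-0.0, 0.0, -1.0]]
wrist_force: [-0.3, -1.1, -0.3]
opening: 0.0856
grip_force: 0.0
t: 1.05
position: [0.5234, -0.3015, 0.2075]
orientation: [[-0.936, -0.352, -0.0], [-0.352, 0.936, 0.0], [0.0, 0.0, -1.0]]
wrist_force: [0.3, -0.7, -0.2]
opening: 0.0854
grip_force: 0.0
t: 1.55
position: [0.6234, -0.2084, 0.162]
orientation: [[-1.0, -0.003, -0.002], [-0.003, 1.0, 0.0], [0.002, 0.0, -1.0]]
wrist_force: [-0.4, -0.3, -0.0]
opening: 0.085
grip_force: 0.0
pos [ 0.6234 -0.2084  0.162 ] a0 -179.8 t 1.6 grip 0.0 open 0.085 F [-0.4 -0.3 -0. ] q6 -1.49
legs 1 each [-0.001 -0.006  0.68 ] dist/leg 0.102 turn 0.001 rows turn 0.0
1494 ((622.2083740234375, -210.72349548339844), 30.947221755981445) 0.018025452723575225
```

View pics/w1.png

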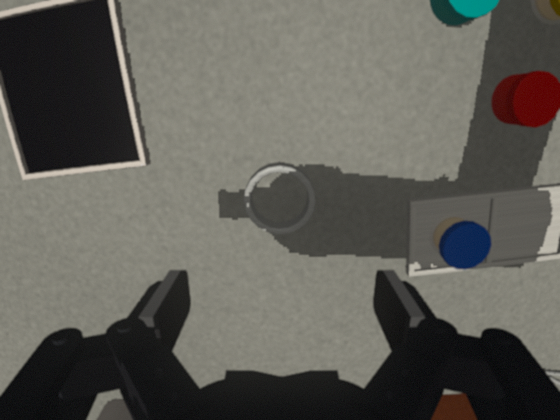

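The wrist view shows the silver ring at (280,198), centred between the open fingers with nothing near. I'll lower to 60 mm and read the fingertip height from the wrist depth.

```bash
python3 -m pendant '[[1,[0.003,-0.01,0.4],0],[1,[0.003,-0.01,0.68],0],[1,[0.003,-0.01,0.68],0],[0.9,[0.003,-0.01,0.68],0],[0.9,[0.003,-0.01,0.68],0]]'
cat > tips.py <<'E'
from h import *
c=capture("wrist"); P=cloud(c); s=bot.get_state(); p=s["position"]
q=(P-p)@s["orientation"]; m=(abs(q[...,1])>.02)&(abs(q[...,1])<.06)&(abs(q[...,0])<.02)&(q[...,2]<.030)&(q[...,2]>-.02)
for sg in(-1,1):
    r=q[m&(q[...,1]*sg>0)]; print("side",sg,len(r),"tip z ahead",np.percentile(r[:,2],[50,95,99]).round(4),"y",np.percentile(abs(r[:,1]),[2,98]).round(3),"x",np.percentile(r[:,0],[2,98]).round(3))
print("open",s["opening"],p)
E
python3 tips.py; python3 go.py .6227 -.210 .025 180
```

```text
t: 2.1
position: [0.6247, -0.2121, 0.0648]
orientation: [[-1.0, -0.001, 0.006], [-0.001, 1.0, -0.001], [-0.006, -0.002, -1.0]]
wrist_force: [0.3, -0.2, 0.5]
opening: 0.0767
grip_force: 0.0
side -1 2020 tip z ahead [-0.0076  0.0076  0.0108] y [0.039 0.052] x [-0.01   0.011]
side 1 2005 tip z ahead [-0.0073  0.0079  0.0109] y [0.037 0.051] x [-0.01   0.011]
open 0.07725149909070124 [ 0.62481866 -0.21179736  0.06504404]
pos [ 0.6248 -0.2118  0.065 ] a0 -180.0 t 2.1 grip 0.0 open 0.0773 F [-0.1  0.2  0.1] q6 -1.49
legs 1 each [0.016 0.012 0.267] dist/leg 0.040 turn 0.000 rows turn 0.0
```

```bash
python3 -m pendant '[[0.9,[0.012,0.01,0.2],0],[0.9,[0.012,0.01,0.3],0],[0.9,[0.012,0.01,0.3],0],[0.9,[0.012,0.01,0.3],0]]' ; python3 go.py .6227 -.210 .018 180
```

```text
t: 2.55
position: [0.6218, -0.2097, 0.0174]
orientation: [[-1.0, -0.001, 0.001], [-0.001, 1.0, -0.001], [-0.001, -0.001, -1.0]]
wrist_force: [0.6, 0.7, 0.6]
opening: 0.0767
grip_force: 0.0
pos [ 0.6218 -0.2097  0.0174] a0 -179.9 t 2.5 grip 0.0 open 0.0767 F [0.6 0.7 0.6] q6 -1.49
legs 1 each [-0.006 -0.002 -0.004] dist/leg 0.001 turn 0.000 rows turn 0.0
```

```bash
python3 -m pendant '[[0.5,[0,0,0],0],[0.5,[0,0,0],0],[0.5,[0,0,0],0],[0.5,[0,0,0],0],[0.5,[0,0,0],0],[0.5,[0,0,0],0]]' 30 
python3 -m pendant '[[0.5,[0,0,-0.2],0],[0.5,[0,0,-0.5],0],[0.5,[0,0,-0.8],0],[0.5,[0,0,-0.8],0],[0.5,[0,0,-0.8],0]]'; python3 go.py .5145 .3686 .137 180
```

```text
t: 3.15
position: [0.6222, -0.2097, 0.0183]
orientation: [[-1.0, -0.001, 0.003], [-0.001, 1.0, -0.001], [-0.003, -0.001, -1.0]]
wrist_force: [-1.3, 0.6, 6.1]
opening: 0.0618
grip_force: 32.7
t: 3.65
position: [0.6214, -0.2093, 0.1378]
orientation: [[-1.0, -0.0, 0.003], [-0.0, 1.0, 0.0], [-0.003, 0.0, -1.0]]
wrist_force: [0.5, -0.1, -2.1]
opening: 0.0617
grip_force: 33.4
pos [ 0.6214 -0.2093  0.1378] a0 -180.0 t 3.6 grip 33.4 open 0.0617 F [ 0.5 -0.1 -2.1] q6 -1.49
legs 4 each [0.178 0.963 0.001] dist/leg 0.147 turn 0.000 rows turn 0.0
```

```bash
python3 -m pendant '[[0.5,[0.06,0.3,0],0],[0.5,[0.18,0.96,0],0],[0.5,[0.18,0.96,0],0],[0.5,[0.18,0.96,0],0]]' >/dev/null
python3 -m pendant '[[0.5,[0.18,0.96,0],0],[0.5,[0.18,0.96,0],0],[0.5,[0.18,0.96,0],0]]' >/dev/null
python3 -m pendant '[[0.5,[0.18,0.96,0],0],[0.5,[0.18,0.96,0],0],[0.5,[0.18,0.96,0],0]]' 
python3 -m pendant '[[0.5,[0.18,0.96,0],0],[0.5,[0.18,0.96,0],0],[0.5,[0.18,0.96,0],0],[0.5,[0.18,0.96,0],0],[0.5,[0.18,0.96,0],0]]' 
python3 go.py .5145 .3686 .0305 180
python3 - <<'E'
from h import *
c=capture("wrist"); save(c,"w2"); P=cloud(c)
for z0,z1,r in((.006,.014,.06),(.058,.07,.02)):
  m=(P[...,2]>z0)&(P[...,2]<z1)&(np.hypot(P[...,0]-.514,P[...,1]-.369)<r); q=P[m]
  print(len(q),cv2.minEnclosingCircle(cv2.convexHull((q[:,:2]*1000).astype(np.float32))))
E
```

```text
t: 4.65
position: [0.5383, 0.2237, 0.1346]
orientation: [[-1.0, -0.0, -0.003], [-0.0, 1.0, -0.002], [0.003, -0.002, -1.0]]
wrist_force: [1.2, -0.0, -1.3]
opening: 0.0614
grip_force: 33.6
t: 5.15
position: [0.5115, 0.3666, 0.134]
orientation: [[-1.0, -0.002, -0.003], [-0.002, 1.0, -0.003], [0.003, -0.003, -1.0]]
wrist_force: [-0.6, -0.0, -2.0]
opening: 0.0615
grip_force: 33.6
pos [0.5115 0.3666 0.134 ] a0 -179.9 t 5.2 grip 33.6 open 0.0615 F [-0.6 -0.  -2. ] q6 -2.45
legs 1 each [-0.022  0.015  0.69 ] dist/leg 0.104 turn 0.001 rows turn 0.0
5145 ((513.227783203125, 368.11065673828125), 42.02785110473633)
166 ((512.7691040039062, 368.2176208496094), 12.590374946594238)
```

View pics/w2.png

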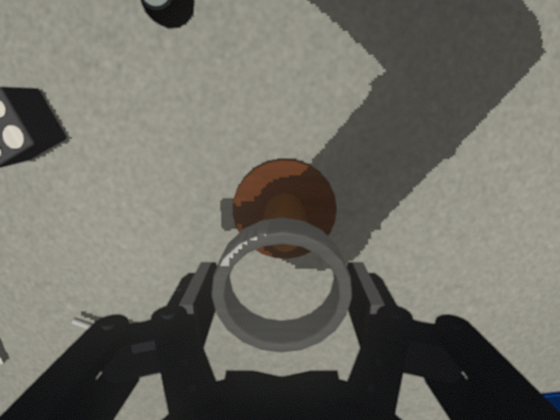

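The wrist picture shows the ring held level (284,285), with the post tip (285,210) seen just ahead. The stand centre measures (513.5, 368.3) mm. Lowering now.

```bash
python3 -m pendant '[[0.5,[-0.013,0.011,0.2],0],[0.5,[-0.013,0.011,0.4],0],[0.5,[-0.013,0.011,0.55],0],[0.5,[-0.013,0.011,0.67],0],[0.5,[-0.013,0.011,0.67],0],[0.5,[-0.013,0.011,0.67],0]]'; python3 go.py .5135 .3683 .0285 180
```

```text
t: 5.8
position: [0.5151, 0.3668, 0.0357]
orientation: [[-1.0, 0.001, -0.0], [0.001, 1.0, -0.001], [0.0, -0.001, -1.0]]
wrist_force: [0.6, 0.1, 0.0]
opening: 0.0613
grip_force: 33.6
pos [0.5151 0.3668 0.0357] a0 180.0 t 5.8 grip 33.6 open 0.0613 F [0.6 0.1 0. ] q6 -2.45
legs 1 each [0.011 0.01  0.048] dist/leg 0.008 turn -0.000 rows turn 0.0
```

```bash
python3 -m pendant '[[0.5,[0.01,0.01,0.02],0],[0.5,[0.01,0.01,0.042],0],[0.5,[0.01,0.01,0.042],0],[0.85,[0.01,0.01,0.042],0],[0.85,[0.01,0.01,0.042],0],[0.85,[0.01,0.01,0.042],0],[0.85,[0.01,0.01,0.042],0]]'; 
python3 -m pendant '[[0.85,[0,0,-0.2],0],[0.85,[0,0,-0.5],0],[0.85,[0,0,-0.9],0],[0.85,[0,0,-0.9],0],[0.85,[0,0,-0.9],0]]'; python3 go.py .6435 .234 .15 -110.3
python3 - <<'E'
from h import *
c=capture("wrist");P=cloud(c)
m=(P[...,2]>.023)&(P[...,2]<.034)&(np.hypot(P[...,0]-.514,P[...,1]-.369)<.045); q=P[m]
print(len(q),cv2.minEnclosingCircle(cv2.convexHull((q[:,:2]*1000).astype(np.float32))),np.percentile(q[:,2],[5,50,95]))
E
```

```text
t: 6.5
position: [0.5132, 0.3698, 0.0298]
orientation: [[-1.0, -0.001, 0.0], [-0.001, 1.0, 0.0], [-0.0, 0.0, -1.0]]
wrist_force: [-0.3, -0.5, 1.1]
opening: 0.0729
grip_force: 0.0
t: 7.0
position: [0.514, 0.3706, 0.1676]
orientation: [[-1.0, -0.001, 0.004], [-0.001, 1.0, 0.005], [-0.004, 0.005, -1.0]]
wrist_force: [0.3, 0.5, -0.2]
opening: 0.0722
grip_force: 0.0
pos [0.514  0.3706 0.1676] a0 -180.0 t 7.0 grip 0.0 open 0.0722 F [ 0.3  0.5 -0.2] q6 -2.45
legs 1 each [-0.862 -0.912  0.117] dist/leg 0.189 turn -0.387 rows turn 8.1
1607 ((512.9974365234375, 369.25396728515625), 30.926908493041992) [0.0250284  0.02810645 0.02950102]
```

Silver lies flat at 28 mm, centred on the post. Next is the burnisher.

```bash
python3 -m pendant '[[0.65,[-0.862,-0.912,0.05],-0.387],[0.65,[-0.862,-0.912,0.05],-0.387],[0.65,[-0.862,-0.912,0.05],-0.387],[0.65,[-0.862,-0.912,0.05],-0.387],[0.65,[-0.862,-0.912,0.05],-0.387],[0.65,[-0.862,-0.912,0.05],-0.387],[0.65,[-0.862,-0.912,0.05],-0.387],[0.65,[-0.862,-0.912,0.05],-0.387],[0.65,[-0.862,-0.912,0.05],-0.387],[0.65,[-0.862,-0.912,0.05],-0.387]]'
cat > tool.py <<'E'
import sys
from h import *
x,y=float(sys.argv[1]),float(sys.argv[2]); z0=float(sys.argv[3]) if len(sys.argv)>3 else 0.; hue=sys.argv[4] if len(sys.argv)>4 else "red"
c=capture("wrist"); P=cloud(c); h=cv2.cvtColor(c["img"],cv2.COLOR_RGB2HSV)
col=((h[...,0]<7)&(h[...,1]>140)) if hue=="red" else ((h[...,0]<18)&(h[...,0]>6)&(h[...,1]>70)&(h[...,2]>60))
m=(np.hypot(P[...,0]-x,P[...,1]-y)<.06)&(P[...,2]>z0+.005)&(P[...,2]<z0+.035)
q=P[m&col]; r=P[m]
(cx,cy),(a,b),an=cv2.minAreaRect((q[:,:2]*1000).astype(np.float32)); print("handle",len(q),round(cx,1),round(cy,1),round(a,1),round(b,1),round(an,1),"ztop",np.percentile(q[:,2],[50,97]).round(4))
E
python3 tool.py .6435 .234; python3 go.py .6435 .234 .026 -110.3
```

```text
t: 8.05
position: [0.6413, 0.2323, 0.1539]
orientation: [[-0.348, -0.938, -0.005], [-0.938, 0.348, -0.002], [0.004, 0.004, -1.0]]
wrist_force: [0.1, 0.7, 0.0]
opening: 0.0556
grip_force: 0.0
handle 1948 642.8 232.0 60.4 23.0 68.7 ztop [0.0234 0.0254]
pos [0.6415 0.2324 0.1544] a0 -110.4 t 8.1 grip 0.0 open 0.0554 F [ 0.6  0.2 -0.3] q6 -0.94
legs 1 each [-0.018 -0.011  0.856] dist/leg 0.128 turn -0.000 rows turn 0.0
```

```bash
python3 -m pendant '[[0.65,[0,-0.01,0.3],0.003],[0.65,[0,-0.01,0.6],0.003],[0.65,[0,-0.01,0.8],0.003],[0.65,[0,-0.01,0.85],0.003],[0.65,[0,-0.01,0.85],0.003],[0.65,[0,-0.01,0.85],0.003]]'
python3 -m pendant '[[0.1,[0,0,0],0],[0.1,[0,0,0],0],[0.1,[0,0,0],0],[0.1,[0,0,0],0],[0.1,[0,0,0],0],[0.1,[0,0,0],0],[0.1,[0,0,0],0]]' 30
python3 go.py .6435 .234 .026 -110.3
python3 -m pendant '[[0.1,[0,0,-0.2],0],[0.1,[0,0,-0.5],0],[0.1,[0,0,-0.9],0],[0.1,[0,0,-0.9],0],[0.1,[0,0,-0.9],0]]'
python3 go.py .5511 -.4171 .16 -174.2
```

```text
t: 8.7
position: [0.645, 0.233, 0.031]
orientation: [[-0.355, -0.935, 0.003], [-0.935, 0.355, 0.001], [-0.002, -0.002, -1.0]]
wrist_force: [0.5, -0.1, 0.8]
opening: 0.0556
grip_force: 0.0
t: 9.4
position: [0.6448, 0.233, 0.0315]
orientation: [[-0.355, -0.935, 0.003], [-0.935, 0.355, 0.001], [-0.002, -0.002, -1.0]]
wrist_force: [-1.3, 1.0, 5.3]
opening: 0.0233
grip_force: 31.2
pos [0.6448 0.233  0.0315] a0 -110.8 t 9.4 grip 31.2 open 0.0233 F [-1.3  1.   5.3] q6 -0.95
legs 1 each [-0.003  0.011  0.037] dist/leg 0.006 turn -0.003 rows turn 0.1
t: 9.9
position: [0.6448, 0.233, 0.1677]
orientation: [[-0.356, -0.935, 0.005], [-0.935, 0.356, 0.003], [-0.005, -0.003, -1.0]]
wrist_force: [0.4, -0.6, -1.0]
opening: 0.0233
grip_force: 30.4
pos [0.6448 0.233  0.1677] a0 -110.8 t 9.9 grip 30.4 open 0.0233 F [ 0.4 -0.6 -1. ] q6 -0.95
legs 5 each [ 0.855 -0.192  0.007] dist/leg 0.131 turn 0.352 rows turn 7.4
```

```bash
python3 -m pendant '[[0.1,[0.3,-0.07,0],0],[0.1,[0.86,-0.19,0],0],[0.1,[0.86,-0.19,0],0],[0.1,[0.86,-0.19,0],0]]' >/dev/null
python3 -m pendant '[[0.1,[0.86,-0.19,0],0],[0.1,[0.86,-0.19,0],0],[0.1,[0.86,-0.19,0],0]]' >/dev/null
python3 -m pendant '[[0.1,[0.86,-0.19,0],0],[0.1,[0.86,-0.19,0],0],[0.1,[0.86,-0.19,0],0]]' >/dev/null
python3 -m pendant '[[0.1,[0.86,-0.19,0],0],[0.1,[0.86,-0.19,0],0],[0.1,[0.86,-0.19,0],0]]' >/dev/null
python3 -m pendant '[[0.1,[0.86,-0.19,0],0.35],[0.1,[0.86,-0.19,0],0.35],[0.1,[0.86,-0.19,0],0.35],[0.1,[0.86,-0.19,0],0.35],[0.1,[0.86,-0.19,0],0.35],[0.1,[0.86,-0.19,0],0.35],[0.1,[0.86,-0.19,0],0.35],[0.1,[0.86,-0.19,0],0.35],[0.1,[0.86,-0.19,0],0.35],[0.1,[0.86,-0.19,0],0.35]]'
python3 go.py .5511 -.4171 .07 -174.2
python3 - <<'E'
from h import *
c=capture("wrist"); save(c,"w3")
c=capture("top"); save(c,"t3")
E
```

```text
t: 12.2
position: [0.5474, -0.4205, 0.1628]
orientation: [[-0.994, -0.109, -0.002], [-0.109, 0.994, 0.001], [0.002, 0.002, -1.0]]
wrist_force: [0.1, -0.8, 0.4]
opening: 0.0232
grip_force: 30.4
pos [ 0.5474 -0.4205  0.1628] a0 -173.8 t 12.2 grip 30.4 open 0.0232 F [ 0.1 -0.8  0.4] q6 -1.04
legs 1 each [-0.029  0.019  0.619] dist/leg 0.093 turn 0.002 rows turn 0.1
```

View pics/w3.png

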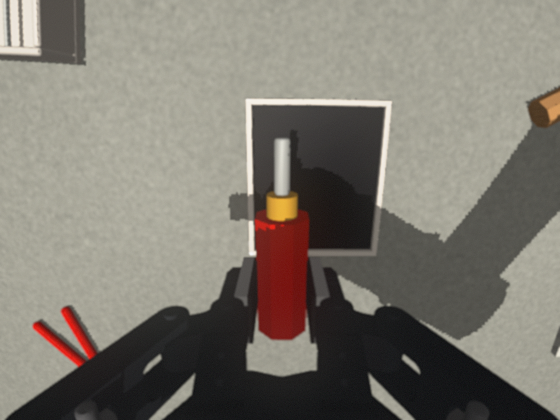

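The wrist view shows the burnisher held level and pointing along the tray. Rim corners are at about (248,100), (390,102) and (376,254). I'll check the tray pose from this view before lowering.

Run:
```python
from h import *
c=capture("wrist"); print((onplane(c,[(247,99),(391,101),(377,256)],.009)*1000).round(1))
P=onplane(c,[(247,99),(377,256)],.009); print("centre",P.mean(0)*1000)
```

```text
[[ 467.  -458.     9. ]
 [ 455.2 -340.7    9. ]
 [ 594.3 -325.1    9. ]]
centre [ 530.61801421 -391.50881666    9.        ]
```

```bash
python3 -m pendant '[[0.1,[-0.026,0.02,0.3],0],[0.1,[-0.026,0.02,0.55],0],[0.1,[-0.026,0.02,0.75],0],[0.1,[-0.026,0.02,0.78],0],[0.1,[-0.026,0.02,0.78],0],[0.1,[-0.026,0.02,0.78],0]]'
python3 go.py .551 -.417 .0362 -174
```

```text
t: 12.95
position: [0.5524, -0.4185, 0.0497]
orientation: [[-0.994, -0.108, 0.003], [-0.108, 0.994, -0.002], [-0.003, -0.002, -1.0]]
wrist_force: [-0.2, 0.4, -0.5]
opening: 0.0228
grip_force: 30.4
pos [ 0.5524 -0.4185  0.0497] a0 -173.8 t 12.9 grip 30.4 open 0.0228 F [-0.2  0.4 -0.5] q6 -1.05
legs 1 each [0.009 0.011 0.09 ] dist/leg 0.014 turn 0.001 rows turn 0.0
```

```bash
python3 -m pendant '[[0.1,[0.009,0.01,0.05],0],[0.1,[0.009,0.01,0.088],0],[0.1,[0.009,0.01,0.088],0],[0.1,[0.009,0.01,0.088],0]]'
python3 -m pendant '[[0.45,[0,0,0],0],[0.45,[0,0,0],0],[0.45,[0,0,0],0],[0.45,[0,0,0],0],[0.45,[0,0,-0.2],0],[0.45,[0,0,-0.5],0],[0.45,[0,0,-0.8],0],[0.45,[0,0,-0.8],0],[0.45,[0,0,-0.8],0]]'
python3 tool.py .5511 -.4171 .004; python3 go.py .4325 -.1855 .155 123.6
```

```text
t: 13.35
position: [0.5501, -0.4164, 0.0354]
orientation: [[-0.994, -0.108, 0.001], [-0.108, 0.994, -0.001], [-0.001, -0.001, -1.0]]
wrist_force: [0.3, 2.6, 5.3]
opening: 0.0231
grip_force: 31.2
t: 14.25
position: [0.5501, -0.4165, 0.156]
orientation: [[-0.994, -0.107, 0.003], [-0.107, 0.994, -0.001], [-0.003, -0.001, -1.0]]
wrist_force: [-0.4, -0.7, 0.1]
opening: 0.0384
grip_force: 0.0
handle 2089 549.2 -417.0 60.7 23.9 6.3 ztop [0.0273 0.0294]
pos [ 0.5493 -0.416   0.154 ] a0 -173.9 t 14.3 grip 0.0 open 0.0384 F [ 0.7 -0.8 -0.5] q6 -1.05
legs 2 each [ 0.305  0.806 -0.003] dist/leg 0.129 turn 0.347 rows turn 7.3
```

Burnisher lies flat in the tray, handle centre (549,-417) mm and top at 28 mm. Next is the graver.

```bash
python3 -m pendant '[[0.65,[0.305,0.805,0],0],[0.65,[0.305,0.805,0],0],[0.65,[0.305,0.805,0],0]]' >/dev/null
python3 -m pendant '[[0.65,[0.305,0.805,0],0.347],[0.65,[0.305,0.805,0],0.347],[0.65,[0.305,0.805,0],0.347],[0.65,[0.305,0.805,0],0.347],[0.65,[0.305,0.805,0],0.347],[0.65,[0.305,0.805,0],0.347],[0.65,[0.305,0.805,0],0.347],[0.65,[0.305,0.805,0],0.347],[0.65,[0.305,0.805,0],0.347],[0.65,[0.305,0.805,0],0.347]]'
python3 tool.py .4325 -.1855 0 wood; python3 go.py .4325 -.1855 .03 123.6
```

```text
t: 15.6
position: [0.4321, -0.186, 0.1533]
orientation: [[-0.556, 0.831, -0.002], [0.831, 0.556, 0.0], [0.002, -0.002, -1.0]]
wrist_force: [0.1, -0.9, -0.0]
opening: 0.0555
grip_force: 0.0
handle 2058 428.2 -182.3 23.8 70.3 33.4 ztop [0.0233 0.0254]
pos [ 0.4323 -0.186   0.1535] a0 123.7 t 15.7 grip 0.0 open 0.0553 F [-0.3  0.2 -0.8] q6 -2.49
legs 1 each [0.001 0.004 0.823] dist/leg 0.124 turn 0.001 rows turn 0.0
```

```bash
python3 -m pendant '[[0.65,[0,-0.008,0.3],0],[0.65,[0,-0.008,0.6],0],[0.65,[0,-0.008,0.8],0],[0.65,[0,-0.008,0.83],0],[0.65,[0,-0.008,0.83],0],[0.65,[0,-0.008,0.83],0]]'
python3 -m pendant '[[0.1,[0,0,0],0],[0.1,[0,0,0],0],[0.1,[0,0,0],0],[0.1,[0,0,0],0],[0.1,[0,0,0],0],[0.1,[0,0,0],0],[0.1,[0,0,0],0]]' 30
python3 -m pendant '[[0.1,[0,0,-0.2],0],[0.1,[0,0,-0.5],0],[0.1,[0,0,-0.85],0],[0.1,[0,0,-0.85],0],[0.1,[0,0,-0.85],0]]'
python3 go.py .5456 -.3635 .155 -174
```

```text
t: 16.25
position: [0.433, -0.1869, 0.0311]
orientation: [[-0.555, 0.832, 0.003], [0.832, 0.555, -0.0], [-0.002, 0.002, -1.0]]
wrist_force: [0.8, 0.0, 0.6]
opening: 0.0554
grip_force: 0.0
t: 16.95
position: [0.4326, -0.1868, 0.0312]
orientation: [[-0.555, 0.832, 0.002], [0.832, 0.555, -0.0], [-0.002, 0.002, -1.0]]
wrist_force: [-1.4, 0.7, 8.0]
opening: 0.0233
grip_force: 31.0
t: 17.45
position: [0.4323, -0.1867, 0.1591]
orientation: [[-0.555, 0.832, 0.005], [0.832, 0.555, 0.0], [-0.003, 0.004, -1.0]]
wrist_force: [-0.4, -0.4, -0.6]
opening: 0.0228
grip_force: 30.1
pos [ 0.4323 -0.1867  0.1591] a0 123.7 t 17.4 grip 30.1 open 0.0228 F [-0.4 -0.4 -0.6] q6 -2.49
legs 2 each [-0.7   -0.013  0.015] dist/leg 0.105 turn -0.346 rows turn 7.3
```

```bash
python3 -m pendant '[[0.1,[-0.3,0,0],0],[0.1,[-0.7,-0.013,0],0],[0.1,[-0.7,-0.013,0],0]]' >/dev/null
python3 -m pendant '[[0.1,[-0.7,-0.013,0],-0.346],[0.1,[-0.7,-0.013,0],-0.346],[0.1,[-0.7,-0.013,0],-0.346],[0.1,[-0.7,-0.013,0],-0.346],[0.1,[-0.7,-0.013,0],-0.346],[0.1,[-0.7,-0.013,0],-0.346],[0.1,[-0.7,-0.013,0],-0.346],[0.1,[-0.7,-0.013,0],-0.346],[0.1,[-0.7,-0.013,0],-0.346],[0.1,[-0.7,-0.013,0],-0.346]]'
python3 go.py .5456 -.3635 .05 -174
python3 - <<'E'
from h import *
c=capture("wrist"); save(c,"w4")
E
```

```text
t: 18.75
position: [0.5443, -0.3631, 0.1558]
orientation: [[-0.995, -0.103, -0.003], [-0.103, 0.995, 0.001], [0.002, 0.002, -1.0]]
wrist_force: [-0.1, 0.1, -0.7]
opening: 0.0234
grip_force: 30.1
pos [ 0.5443 -0.3631  0.1558] a0 -174.1 t 18.8 grip 30.1 open 0.0234 F [-0.1  0.1 -0.7] q6 -1.13
legs 1 each [-0.01  -0.005  0.705] dist/leg 0.106 turn -0.000 rows turn 0.0
```

View pics/w4.png

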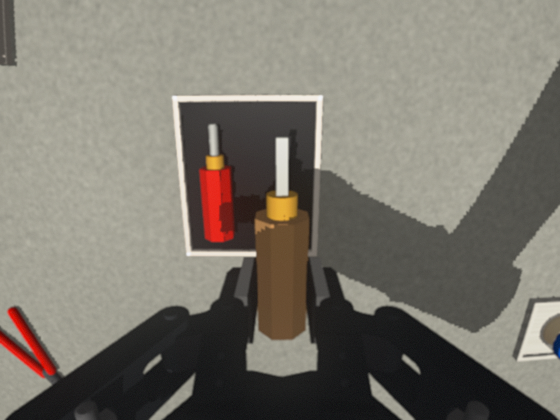

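The burnisher (217,185) lies straight in the tray, and the graver is held level, aligned over the free half. Lowering.

```bash
python3 -m pendant '[[0.1,[-0.01,-0.005,0.3],0],[0.1,[-0.01,-0.005,0.55],0],[0.1,[-0.01,-0.005,0.7],0],[0.1,[-0.01,-0.005,0.74],0],[0.1,[-0.01,-0.005,0.74],0],[0.1,[-0.01,-0.005,0.74],0]]'
python3 go.py .5456 -.3635 .036 -174
```

```text
t: 19.4
position: [0.5476, -0.3647, 0.0478]
orientation: [[-0.995, -0.104, 0.002], [-0.104, 0.995, -0.001], [-0.002, -0.002, -1.0]]
wrist_force: [0.7, -0.6, -0.2]
opening: 0.0232
grip_force: 30.1
pos [ 0.5476 -0.3647  0.0478] a0 -174.0 t 19.4 grip 30.1 open 0.0232 F [ 0.7 -0.6 -0.2] q6 -1.12
legs 1 each [0.013 0.009 0.078] dist/leg 0.012 turn -0.000 rows turn 0.0
```

```bash
python3 -m pendant '[[0.1,[0.012,0.008,0.04],0],[0.1,[0.012,0.008,0.076],0],[0.1,[0.012,0.008,0.076],0],[0.1,[0.012,0.008,0.076],0]]'
python3 -m pendant '[[0.45,[0,0,0],0],[0.45,[0,0,0],0],[0.45,[0,0,0],0],[0.45,[0,0,0],0],[0.45,[0,0,-0.2],0],[0.45,[0,0,-0.5],0],[0.45,[0,0,-0.8],0],[0.45,[0,0,-0.8],0],[0.45,[0,0,-0.8],0]]'
python3 tool.py .5456 -.3635 .004 wood; python3 tool.py .5511 -.4171 .004;  python3 go.py .338 -.3063 .155 -180
```

```text
t: 19.8
position: [0.5449, -0.3633, 0.0354]
orientation: [[-0.995, -0.104, 0.001], [-0.104, 0.995, -0.0], [-0.001, -0.0, -1.0]]
wrist_force: [0.9, 0.7, 1.5]
opening: 0.0228
grip_force: 30.3
t: 20.7
position: [0.5452, -0.3633, 0.1566]
orientation: [[-0.995, -0.104, 0.003], [-0.104, 0.995, -0.001], [-0.003, -0.001, -1.0]]
wrist_force: [-0.0, 0.8, -2.2]
opening: 0.0386
grip_force: 0.0
handle 2129 540.9 -383.4 70.6 61.9 6.4 ztop [0.0273 0.0294]
handle 2230 549.0 -417.2 60.8 24.8 6.2 ztop [0.027  0.0295]
pos [ 0.5439 -0.3628  0.1537] a0 -174.0 t 20.8 grip 0.0 open 0.0384 F [-0.8 -0.9 -0.4] q6 -1.12
legs 2 each [ 0.663  0.258 -0.003] dist/leg 0.107 turn 0.033 rows turn 0.7
```

```bash
python3 -m pendant '[[0.85,[0.663,0.258,0],0],[0.85,[0.663,0.258,0],0],[0.85,[0.663,0.258,0],0]]' >/dev/null
python3 -m pendant '[[0.85,[0.663,0.258,0],0.033],[0.85,[0.663,0.258,0],0.033],[0.85,[0.663,0.258,0],0.033],[0.85,[0.663,0.258,0],0.033],[0.85,[0.663,0.258,0],0.033]]'
python3 go.py .338 -.3063 .05 -180
python3 - <<'E'
from h import *
c=capture("wrist");P=cloud(c)
m=(P[...,2]>.008)&(P[...,2]<.017)&(np.hypot(P[...,0]-.338,P[...,1]+.306)<.045); q=P[m]
print(len(q),cv2.minEnclosingCircle(cv2.convexHull((q[:,:2]*1000).astype(np.float32))),np.percentile(q[:,2],[5,50,95]))
E
```

```text
t: 21.6
position: [0.34, -0.3075, 0.1549]
orientation: [[-1.0, -0.001, 0.001], [-0.001, 1.0, -0.001], [-0.001, -0.001, -1.0]]
wrist_force: [-1.2, -0.2, 0.4]
opening: 0.0725
grip_force: 0.0
pos [ 0.34   -0.3075  0.1549] a0 -179.9 t 21.6 grip 0.0 open 0.0725 F [-1.2 -0.2  0.4] q6 -1.19
legs 1 each [0.014 0.008 0.699] dist/leg 0.105 turn 0.000 rows turn 0.0
1182 ((337.08123779296875, -309.0722351074219), 28.972015380859375) [0.00964549 0.01211111 0.01337222]
```

```bash
python3 -m pendant '[[0.85,[0.016,-0.005,0.3],0],[0.85,[0.016,-0.005,0.6],0],[0.85,[0.016,-0.005,0.8],0],[0.85,[0.016,-0.005,0.88],0],[0.85,[0.016,-0.005,0.88],0],[0.85,[0.016,-0.005,0.88],0]]'
python3 go.py .3375 -.308 .018 -180
```

```text
t: 22.25
position: [0.3376, -0.3081, 0.0227]
orientation: [[-1.0, -0.001, -0.0], [-0.001, 1.0, -0.0], [0.0, -0.0, -1.0]]
wrist_force: [0.2, 0.2, 1.2]
opening: 0.0728
grip_force: 0.0
pos [ 0.3376 -0.3081  0.0227] a0 -179.9 t 22.2 grip 0.0 open 0.0728 F [0.2 0.2 1.2] q6 -1.19
legs 1 each [0.001 0.001 0.031] dist/leg 0.005 turn 0.000 rows turn 0.0
```

```bash
python3 -m pendant '[[0.85,[0,0,0.03],0],[0.85,[0,0,0.03],0],[0.5,[0,0,0.03],0],[0.5,[0,0,0.03],0],[0.5,[0,0,0.03],0],[0.5,[0,0,0.03],0],[0.5,[0,0,0.03],0],[0.5,[0,0,0.03],0]]' 30
python3 -m pendant '[[0.5,[0,0,-0.2],0],[0.5,[0,0,-0.5],0],[0.5,[0,0,-0.9],0],[0.5,[0,0,-0.9],0],[0.5,[0,0,-0.9],0]]'; python3 go.py .5135 .3685 .15 -180
```

```text
t: 23.05
position: [0.3368, -0.3078, 0.0195]
orientation: [[-1.0, -0.001, 0.002], [-0.001, 1.0, -0.001], [-0.002, -0.001, -1.0]]
wrist_force: [-0.6, 1.1, 6.4]
opening: 0.0571
grip_force: 30.8
t: 23.55
position: [0.3374, -0.308, 0.1558]
orientation: [[-1.0, -0.001, 0.006], [-0.001, 1.0, -0.002], [-0.006, -0.002, -1.0]]
wrist_force: [-0.5, 1.1, -2.0]
opening: 0.0572
grip_force: 32.5
pos [ 0.3374 -0.308   0.1558] a0 -180.0 t 23.6 grip 32.5 open 0.0572 F [-0.5  1.1 -2. ] q6 -1.19
legs 5 each [-0.235  0.902  0.007] dist/leg 0.140 turn 0.000 rows turn 0.0
```

```bash
python3 -m pendant '[[0.5,[-0.08,0.3,0],0],[0.5,[-0.235,0.9,0],0],[0.5,[-0.235,0.9,0],0],[0.5,[-0.235,0.9,0],0]]' >/dev/null
python3 -m pendant '[[0.5,[-0.235,0.9,0],0],[0.5,[-0.235,0.9,0],0],[0.5,[-0.235,0.9,0],0]]' >/dev/null
python3 -m pendant '[[0.5,[-0.235,0.9,0],0],[0.5,[-0.235,0.9,0],0],[0.5,[-0.235,0.9,0],0]]' >/dev/null
python3 -m pendant '[[0.5,[-0.235,0.9,0],0],[0.5,[-0.235,0.9,0],0],[0.5,[-0.235,0.9,0],0]]' >/dev/null
python3 -m pendant '[[0.5,[-0.235,0.9,0],0],[0.5,[-0.235,0.9,0],0],[0.5,[-0.235,0.9,0],0],[0.5,[-0.235,0.9,0],0],[0.5,[-0.235,0.9,0],0]]'
python3 go.py .5135 .3685 .05 180
python3 - <<'E'
from h import *
c=capture("wrist"); save(c,"w5")
E
```

```text
t: 25.35
position: [0.5114, 0.3667, 0.1504]
orientation: [[-1.0, -0.001, -0.004], [-0.001, 1.0, -0.004], [0.004, -0.004, -1.0]]
wrist_force: [0.4, -0.8, -1.5]
opening: 0.0569
grip_force: 32.6
pos [0.5114 0.3667 0.1504] a0 -180.0 t 25.4 grip 32.6 open 0.0569 F [ 0.4 -0.8 -1.5] q6 -2.45
legs 1 each [-0.017  0.014  0.669] dist/leg 0.100 turn 0.000 rows turn 0.0
```

View pics/w5.png

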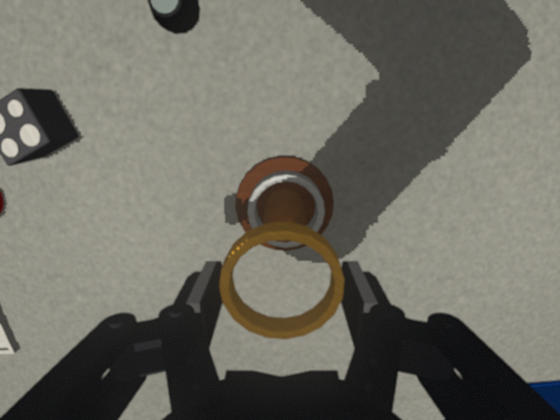

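The brass ring is held level at (282,280), and the silver ring sits flat round the post at (285,205). Lowering.

```bash
python3 -m pendant '[[0.5,[-0.015,0.013,0.2],0],[0.5,[-0.015,0.013,0.4],0],[0.5,[-0.015,0.013,0.55],0],[0.5,[-0.015,0.013,0.65],0],[0.5,[-0.015,0.013,0.65],0],[0.5,[-0.015,0.013,0.65],0]]'
python3 go.py .5135 .3685 .0485 180
```

```text
t: 26.0
position: [0.5146, 0.3681, 0.0561]
orientation: [[-1.0, 0.0, -0.0], [0.0, 1.0, -0.001], [0.0, -0.001, -1.0]]
wrist_force: [0.1, -0.7, -0.2]
opening: 0.057
grip_force: 32.6
pos [0.5146 0.3681 0.0561] a0 180.0 t 26.0 grip 32.6 open 0.057 F [ 0.1 -0.7 -0.2] q6 -2.45
legs 1 each [0.007 0.002 0.051] dist/leg 0.008 turn -0.000 rows turn 0.0
```

```bash
python3 -m pendant '[[0.5,[0.007,0,0.03],0],[0.5,[0.007,0,0.05],0],[0.5,[0.007,0,0.05],0],[0.5,[0.007,0,0.05],0]]'
python3 -m pendant '[[0.8,[0,0,0],0],[0.8,[0,0,0],0],[0.8,[0,0,0],0],[0.8,[0,0,0],0],[0.8,[0,0,-0.2],0],[0.8,[0,0,-0.5],0],[0.8,[0,0,-0.75],0],[0.8,[0,0,-0.75],0],[0.8,[0,0,-0.75],0]]'
python3 go.py .4515 .0168 .155 180
python3 - <<'E'
from h import *
c=capture("wrist"); P=cloud(c); save(c,"w6")
for z0,z1 in((.022,.031),(.035,.045)):
  m=(P[...,2]>z0)&(P[...,2]<z1)&(np.hypot(P[...,0]-.514,P[...,1]-.369)<.045)&(np.hypot(P[...,0]-.514,P[...,1]-.369)>.02); q=P[m]
  if len(q)>5: print(len(q),cv2.minEnclosingCircle(cv2.convexHull((q[:,:2]*1000).astype(np.float32))),np.percentile(q[:,2],[5,50,95]))
E
```

```text
t: 26.4
position: [0.5134, 0.3695, 0.0487]
orientation: [[-1.0, -0.001, 0.0], [-0.001, 1.0, 0.0], [-0.0, 0.0, -1.0]]
wrist_force: [-0.4, 0.4, -1.6]
opening: 0.0575
grip_force: 32.6
t: 27.3
position: [0.5135, 0.3697, 0.1622]
orientation: [[-1.0, -0.0, 0.001], [-0.0, 1.0, 0.002], [-0.001, 0.002, -1.0]]
wrist_force: [1.2, -0.6, -0.8]
opening: 0.0683
grip_force: 0.0
pos [0.5135 0.3697 0.1622] a0 -180.0 t 27.3 grip 0.0 open 0.0683 F [ 1.2 -0.6 -0.8] q6 -2.45
legs 3 each [ 0.138 -0.784  0.014] dist/leg 0.119 turn 0.000 rows turn 0.0
603 ((512.254150390625, 369.1415710449219), 30.706388473510742) [0.02308224 0.02782423 0.03041287]
1422 ((513.6710815429688, 369.0602111816406), 28.891611099243164) [0.03651798 0.04008483 0.04126576]
```

Both bangles lie flat, silver's top at 28 mm and brass's at 40 mm, concentric with the post. Last is the pot.

```bash
python3 -m pendant '[[0.75,[0.138,-0.785,0],0],[0.75,[0.138,-0.785,0],0],[0.75,[0.138,-0.785,0],0]]' >/dev/null
python3 -m pendant '[[0.75,[0.138,-0.785,0],0],[0.75,[0.138,-0.785,0],0],[0.75,[0.138,-0.785,0],0]]' >/dev/null
python3 -m pendant '[[0.75,[0.138,-0.785,0],0],[0.75,[0.138,-0.785,0],0],[0.75,[0.138,-0.785,0],0],[0.75,[0.138,-0.785,0],0],[0.75,[0.138,-0.785,0],0]]'
python3 go.py .4515 .0168 .05 180
python3 - <<'E'
from h import *
c=capture("wrist"); P=cloud(c); save(c,"w7")
h=cv2.cvtColor(c["img"],cv2.COLOR_RGB2HSV); Y=(h[...,0]>20)&(h[...,0]<35)&(h[...,1]>110)
m=Y&(P[...,2]>.025)&(P[...,2]<.036)&(np.hypot(P[...,0]-.4515,P[...,1]-.017)<.04); q=P[m]
print(len(q),cv2.minEnclosingCircle(cv2.convexHull((q[:,:2]*1000).astype(np.float32))),np.percentile(q[:,2],[5,50,95]))
E
```

```text
t: 28.45
position: [0.4519, 0.0162, 0.1606]
orientation: [[-1.0, -0.0, -0.0], [-0.0, 1.0, -0.0], [0.0, -0.0, -1.0]]
wrist_force: [-0.4, 0.1, -0.4]
opening: 0.0637
grip_force: 0.0
pos [0.4519 0.0162 0.1606] a0 -180.0 t 28.4 grip 0.0 open 0.0637 F [-0.4  0.1 -0.4] q6 -1.97
legs 1 each [0.002 0.004 0.737] dist/leg 0.111 turn 0.000 rows turn 0.0
2167 ((450.58892822265625, 15.158722877502441), 21.913225173950195) [0.02913794 0.03038223 0.0314404 ]
```

View pics/w7.png

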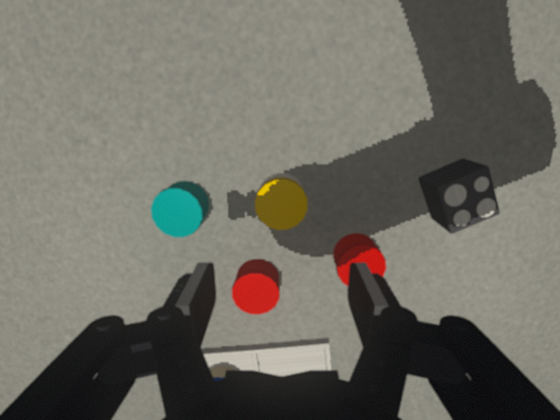

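Yellow pot at (281,203), between the turquoise one (180,210) and the red ones (257,287), (360,260). The finger paths are clear. Descending.

```bash
python3 -m pendant '[[0.75,[0.007,0,0.3],0],[0.75,[0.007,0,0.6],0],[0.75,[0.007,0,0.8],0],[0.75,[0.007,0,0.87],0],[0.75,[0.007,0,0.87],0],[0.75,[0.007,0,0.87],0]]'
python3 -m pendant '[[0.3,[0,0,0],0],[0.3,[0,0,0],0],[0.3,[0,0,0],0],[0.3,[0,0,0],0],[0.3,[0,0,0],0],[0.3,[0,0,0],0]]' 30
python3 -m pendant '[[0.3,[0,0,-0.2],0],[0.3,[0,0,-0.5],0],[0.3,[0,0,-0.85],0],[0.3,[0,0,-0.85],0],[0.3,[0,0,-0.85],0]]'
python3 go.py .651 .030 .155 180
```

```text
t: 29.1
position: [0.4517, 0.017, 0.0313]
orientation: [[-1.0, -0.002, 0.002], [-0.002, 1.0, 0.001], [-0.002, 0.001, -1.0]]
wrist_force: [-0.5, -0.4, -0.4]
opening: 0.0641
grip_force: 0.0
t: 29.7
position: [0.4517, 0.0167, 0.0321]
orientation: [[-1.0, -0.001, 0.004], [-0.001, 1.0, 0.001], [-0.004, 0.001, -1.0]]
wrist_force: [-0.6, 1.1, 6.0]
opening: 0.043
grip_force: 29.9
t: 30.2
position: [0.451, 0.0164, 0.16]
orientation: [[-1.0, -0.0, 0.005], [-0.0, 1.0, 0.002], [-0.005, 0.002, -1.0]]
wrist_force: [-0.3, -0.3, -1.0]
opening: 0.0427
grip_force: 30.8
pos [0.451  0.0164 0.16  ] a0 -180.0 t 30.2 grip 30.8 open 0.0427 F [-0.3 -0.3 -1. ] q6 -1.97
legs 2 each [-0.666  0.045  0.02 ] dist/leg 0.100 turn 0.000 rows turn 0.0
```

```bash
python3 -m pendant '[[0.3,[-0.3,0.02,0],0],[0.3,[-0.666,0.045,0],0],[0.3,[-0.666,0.045,0],0],[0.3,[-0.666,0.045,0],0]]' >/dev/null
python3 -m pendant '[[0.3,[-0.666,0.045,0],0],[0.3,[-0.666,0.045,0],0],[0.3,[-0.666,0.045,0],0],[0.3,[-0.666,0.045,0],0],[0.3,[-0.666,0.045,0],0]]'
python3 go.py .651 .030 .045 180
python3 - <<'E'
from h import *
c=capture("wrist"); save(c,"w8")
E
```

```text
t: 31.1
position: [0.6482, 0.0295, 0.1573]
orientation: [[-1.0, -0.001, -0.003], [-0.001, 1.0, -0.0], [0.003, -0.0, -1.0]]
wrist_force: [0.0, -0.1, -0.6]
opening: 0.0425
grip_force: 30.8
pos [0.6482 0.0295 0.1573] a0 -180.0 t 31.1 grip 30.8 open 0.0425 F [ 0.  -0.1 -0.6] q6 -1.86
legs 1 each [-0.021  0.003  0.748] dist/leg 0.112 turn 0.000 rows turn 0.0
```

View pics/w8.png

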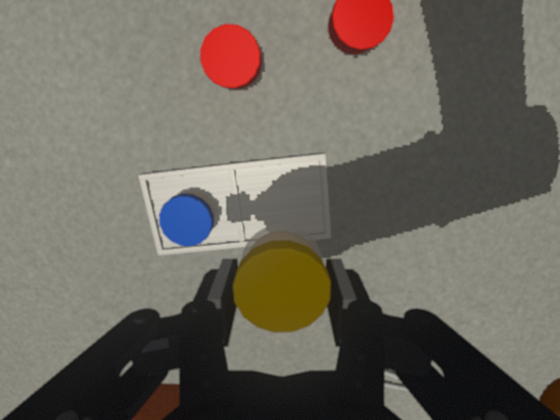

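The pot is held upright at (282,285). The empty bay spans (235,168), (323,160), (328,237), (244,242), so I'll check its centre from those corners.

```bash
python3 - <<'E'
from h import *
c=capture("wrist"); P=onplane(c,[(237,170),(324,161),(328,237),(245,242)],.008); print((P*1000).round(1),P.mean(0))
E
python3 -m pendant '[[0.3,[-0.018,0.003,0.3],0],[0.3,[-0.018,0.003,0.55],0],[0.3,[-0.018,0.003,0.7],0],[0.3,[-0.018,0.003,0.76],0],[0.3,[-0.018,0.003,0.76],0],[0.3,[-0.018,0.003,0.76],0]]'
python3 go.py .651 .030 .0378 180
```

```text
[[622.   -8.7   8. ]
 [614.4  64.9   8. ]
 [683.5  71.3   8. ]
 [688.4  -4.2   8. ]] [0.65210504 0.03082478 0.008     ]
t: 31.8
position: [0.6538, 0.0304, 0.0457]
orientation: [[-1.0, -0.001, 0.003], [-0.001, 1.0, 0.0], [-0.003, 0.0, -1.0]]
wrist_force: [-0.4, 0.1, 0.3]
opening: 0.0426
grip_force: 30.8
pos [0.6538 0.0304 0.0457] a0 -179.9 t 31.8 grip 30.8 open 0.0426 F [-0.4  0.1  0.3] q6 -1.86
legs 1 each [ 0.019 -0.003  0.053] dist/leg 0.008 turn 0.000 rows turn 0.0
```

```bash
python3 -m pendant '[[0.3,[0.012,0,0.03],0],[0.3,[0.012,0,0.053],0],[0.3,[0.012,0,0.053],0],[0.3,[0.012,0,0.053],0]]'
python3 -m pendant '[[0.65,[0,0,0],0],[0.65,[0,0,0],0],[0.65,[0,0,0],0],[0.65,[0,0,0],0],[0.65,[0,0,-0.2],0],[0.65,[0,0,-0.5],0],[0.65,[0,0,-1],0],[0.65,[0,0,-1],0],[0.65,[0,0,-1],0]]'
python3 -m pendant '[[0.65,[0.8,-0.6,-0.1],0],[0.65,[0.8,-0.6,-0.1],0],[0.65,[0.8,-0.6,-0.1],0],[0.65,[0.8,-0.6,-0.1],0]]'
python3 -m pendant '[[0.65,[0.3,-1,0],0],[0.65,[0.3,-1,0],0],[0.65,[0.3,-1,0],0],[0.65,[0.3,-1,0],0],[0.65,[0.3,-1,0],0]]'
python3 - <<'E'
from h import *
T=capture("top"); S=capture("side"); save(T,"tf"); save(S,"sf")
a,b=T["img"][:,:,::-1],S["img"][:,:,::-1]
cv2.imwrite("pics/final.png",np.hstack([cv2.resize(a[130:320,80:480],(800,380))]))
cv2.imwrite("pics/finals.png",cv2.resize(b[100:360,80:440],(792,572)))
E
```

```text
t: 32.2
position: [0.6516, 0.0303, 0.0372]
orientation: [[-1.0, -0.001, 0.001], [-0.001, 1.0, 0.0], [-0.001, 0.0, -1.0]]
wrist_force: [-1.7, -0.1, 5.1]
opening: 0.0429
grip_force: 31.2
t: 33.1
position: [0.6537, 0.0305, 0.1916]
orientation: [[-1.0, -0.001, 0.01], [-0.001, 1.0, 0.002], [-0.01, 0.002, -1.0]]
wrist_force: [0.3, -0.2, 0.4]
opening: 0.0555
grip_force: 0.0
t: 33.5
position: [0.5258, -0.0625, 0.2004]
orientation: [[-1.0, 0.003, -0.004], [0.003, 1.0, 0.0], [0.004, 0.0, -1.0]]
wrist_force: [0.6, -0.3, -0.0]
opening: 0.0555
grip_force: 0.0
t: 34.0
position: [0.4856, -0.2111, 0.2]
orientation: [[-1.0, 0.002, -0.002], [0.002, 1.0, 0.0], [0.002, 0.0, -1.0]]
wrist_force: [0.2, 0.5, -0.0]
opening: 0.0554
grip_force: 0.0
```

View pics/final.png

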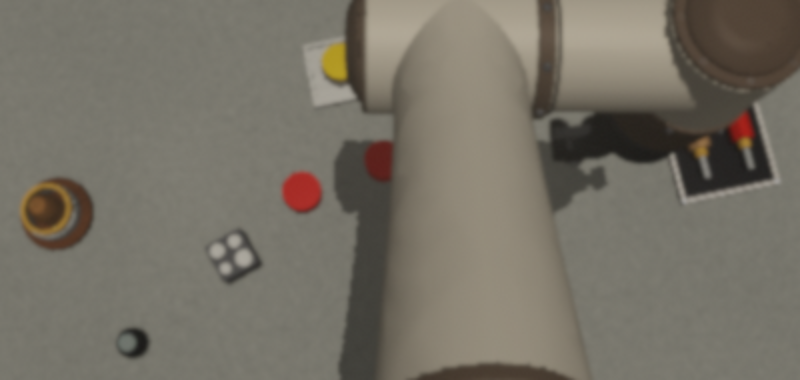

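View pics/finals.png

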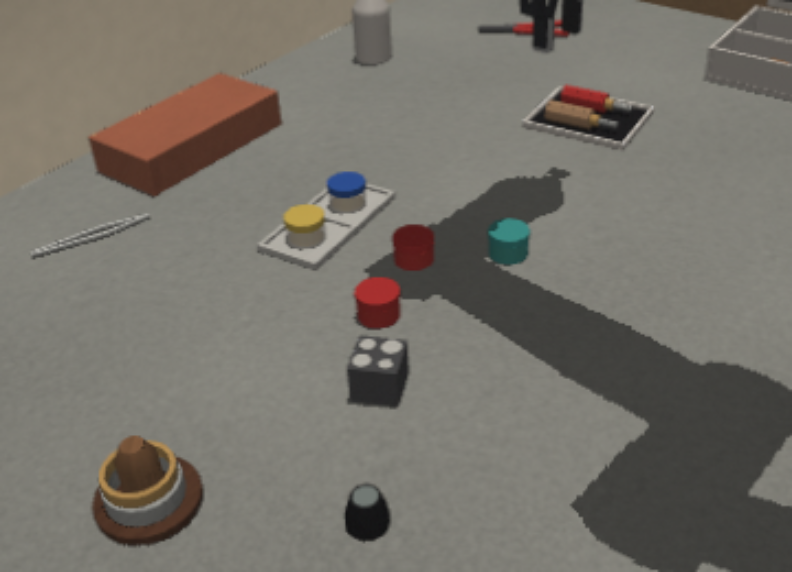

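The final views agree. The pot stands upright in its bay (side crop 304,228), and the bangles are stacked silver under brass (138,485). Both tools lie in the tray (585,105), and the loupe and doming block are where they were. Handing in.

```bash
python3 -c "
from rig import bot
print(bot.finish_job())"
```

```text
the job is handed in; nothing more can be done
None
```

I handed the job in at about 34 s: the silver bangle lies flat under the brass one on the post, both handled tools lie flat in the tray, the yellow-lidded pot stands upright in its bay, and the loupe and doming block were not touched.

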